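# Free the outermost tumbler from the leaning stack and set it on the empty coaster

## Task

Draw the outermost steel tumbler straight off the leaning nested stack under the low shelf, breaking its snug grip without dragging the next tumbler up with it. Then stand it upright on the empty coaster, wholly on the cork, setting it down gently rather than dropping it. Leave everything else on the table where it is.

Things in the scene. Friction and masses are not known exactly. Their poses are not given: they have to be found in the camera images.
- tumbler: the outermost tumbler of the leaning stack: plain steel, open, conical, 110 mm tall, 66 mm outer diameter at the rim, 46 mm at the bottom, wall 2.5 mm, about 0.13 kg. Origin at the centre of its underside, z along its axis out through the mouth. At first it is nested in the second tumbler, the upper 45 mm of its wall showing, its axis leaning 35 degrees from vertical towards the caddy's -x
- tumbler_rim (a point): centre of the mouth of the outermost tumbler, 110 mm along its z from its origin
- second_rim (a point): centre of the mouth of the second tumbler (same shape, same axis), which must stay in the stack. Three sprung silicone pads inside it, 8 to 20 mm below its rim, grip the outermost tumbler: roughly 5 to 10 N along the axis breaks that free, the grip fades after 20 to 40 mm of travel and it is clear after 65 mm. At first 45 mm down the axis from the outermost mouth
- second (a joint): how far the second tumbler has been drawn up out of the stack along the leaning axis, m: 0 = home, stop at 0.06. It sits tightly: about 12 N along the axis moves it
- caddy: fixed wooden drinks caddy, base 250 x 240 mm; origin on the table in the stack's plane, front at -x. Low shelf over the stack's foot: x -30 to 150, y +-120, underside 237 mm up, books on it to 292; side panels at y +-113, x 30 to 140. The outermost mouth leans out in front of the shelf, centred at first near x -55, z 197 mm: no room for a gripper pointing straight down, come in along the lean
- coaster_free: the empty cork coaster, fixed disc 110 mm in diameter, 6 mm thick; origin at the centre of its underside, on the table
- coaster_mug: a like coaster with the mug on it
- coaster_bowl: a like coaster with the small bowl on it
- mug: white mug with a handle, 78 mm across, 92 mm tall, standing on a coaster; leave alone. Origin at the centre of its underside
- bowl: white bowl, 104 mm across, 50 mm tall, standing on a coaster; leave alone. Origin at the centre of its underside
- remote: black remote control, 170 x 45 x 18 mm, long along its x, lying on the table; leave alone. Origin at the centre of its underside
- toycar: wooden toy car, 110 mm long, 69 mm wide, 70 mm tall; leave alone. Origin at the table under its centre
- vase: white vase with a few blossoms, 90 mm across, about 260 mm tall; leave alone. Origin at the centre of its underside
- jar: glass jar with a wooden cap, 72 mm across, 100 mm tall; leave alone. Origin at the centre of its underside

How it is judged:
By the outcome, as a careful person would: the job done as asked, in the order asked, and still so for the second after the job is handed in, with the robot touching nothing.
It also fails if it takes over 48 s, if anything falls off the work surface, if the arm or the gripper's body presses on something with over 40 N, if the wrist force passes 120 N, or if a joint passes its speed limit or range.

## Robot

A 6-joint arm with a two-finger parallel gripper is mounted at the origin on the work surface. World frame = base frame: x ahead of the robot, y to its left, z up, the work surface at z = 0. Lengths are in m, angles in rad, forces in N, time in s.
With the tool pointing down it reaches from about 0.25 to 0.775 m from the base axis. Payload 4 kg.
Tool frame: the origin (TCP) lies at the very end of the fingers, on their centre line; the grasp point (between the pads) lies 19 mm behind it (ctrl.hold_point_z is the distance from the TCP to the grasp point, in m); z points along the fingers, y is the line along which they close (so a half turn about z gives the same grasp; the last joint's range is limited). The gripper opens to 94 mm and grips with 3 to 60 N. Pads are 16 mm wide; open, the fingers measure 119 mm over their backs; the gripper's body (75 mm by 177 mm) begins 78 mm behind the grasp point.
Start: joints at [1.083, 0.087, 1.371, -0, 1.684, -0.103], TCP at [0.206, 0.51, 0.206] pointing down, gripper open.
Joint ranges: [-3.1, 3.1], [-0.76, 2.03], [0.27, 2.55], [-1.08, 4.22], [0.17, 2.65], [-2.57, 2.57]. Speed limits (rad/s): [2.79, 2.79, 3.14, 3.14, 3.14, 3.14].

## Interface

Orientations are given as a unit quaternion [w, x, y, z].
In Python, from rig import ctrl, grab_frame, spot_in gives the robot as it stands. Calls block until the motion is done:
- ctrl.move_ptp(position, orientation): joint-space move of the TCP to a pose.
- ctrl.move_straight(position, attitude=None, rate=0.15, contact_N=None): straight line of the TCP; attitude=None keeps the orientation; rate is the mean speed in m/s. With contact_N (N) it stops when the force on the tool has changed by that much, and returns True; else False.
- ctrl.set_joints(angles): joint-space move.
- ctrl.command_gripper(opening, force=None): finger opening in m; force is the grip in N (None keeps the last); returns when the fingers have stopped.
- ctrl.hold(seconds).
- ctrl.solve_ik(position, orientation): joint angles nearest the present ones, or None.
- grab_frame(name): name is "scene" or "top" or "wrist"; returns a dict with "image" (400x640x3 uint8, red, green, blue), "z_map" (400x640 float32, m along the optical axis (not along the pixel's ray), 0 where there is no reading), "fx", "fy", "cx", "cy" (pixels), "R" (3x3) and "t" (3): a world point X has camera coordinates R X + t; the wrist camera has in their place "hand_eye" (4x4, takes a point from camera to tool coordinates, whose origin is the TCP and whose axes are the flange's). Camera axes: x right, y down, z forward; pixel columns grow to the right and rows downward; lengths in m; the calibration is good to about 2 mm. A picture is of the moment at which its call begins: read the wrist's pose just before it.
A pose or a line that the arm cannot do raises ctrl.Unreachable and nothing moves.
- ctrl.job_done(): hands the job in; it is judged then, once.
Trained networks look in the newest picture that a camera, given by its name, has taken for a name from the list of things; names that differ only in an ending like _2 or _b are one class to them, and where a whole thing is asked for, a point or a joint stands for the part that bears it (a point fixed in the world has none). Each returns a list of dicts, best first, with "confidence" (0 to 1); they miss things now and then, are a little off and sometimes report something else, mostly with a low value. They report only what shows in the picture. A call takes as long as a camera call.
- spot_in(camera, thing): "rect" ([centre column, centre row, width, height] in pixels, round what is visible of it).
Readings, each from a call of its own:
- ctrl.read_time(): time.
- ctrl.read_joint_pos(): joint angles.
- ctrl.read_qvel(): joint speeds.
- ctrl.read_tau(): joint torques, N m.
- ctrl.read_position(): TCP position.
- ctrl.read_tcp_rot(): TCP orientation.
- ctrl.read_contact_force(): force on the tool from outside, world axes, zero at the start.
- ctrl.read_wrist_torque(): the same for the moment, N m.
- ctrl.read_opening(): finger opening in m.
- ctrl.read_finger_force(): force on a finger pad.
Only numpy, scipy, OpenCV 4.12 (cv2) and the standard library are available. Lean on these libraries where they do the work, as an engineer would, in place of code of your own. Each camera call takes 0.05 s, during which the arm holds its last target. There are 200 camera calls.

## Working session

There is one attempt and no reset: what is moved stays moved. The work goes in short steps, each a Python script; the robot and the scene stay as the last script left them, time stands still between calls to the robot, and variables do not carry over. Pictures are saved under pics/ and viewed, at most 10 in all, crops included, and the job is handed in when it is done.

```bash
ls; mkdir -p pics
python3 - <<'E'
from rig import ctrl, grab_frame, spot_in
import cv2, numpy as np
for c in ("scene","top"):
    f=grab_frame(c); cv2.imwrite(f"pics/{c}0.png",f["image"][:,:,::-1]); np.savez(f"{c}0.npz",**f)
    for n in ("tumbler","second","caddy","coaster_free","mug","bowl"):
        print(c,n,[(np.round(d["rect"]).tolist(),round(d["confidence"],2)) for d in spot_in(c,n)[:3]])
print(ctrl.read_time())
E
```

```text
pics
rig.py
scene tumbler [([341.0, 217.0, 20.0, 15.0], 0.67)]
scene second []
scene caddy [([356.0, 259.0, 118.0, 103.0], 0.58)]
scene coaster_free [([209.0, 184.0, 36.0, 28.0], 0.98)]
scene mug [([225.0, 250.0, 30.0, 42.0], 0.83), ([341.0, 219.0, 22.0, 13.0], 0.43)]
scene bowl [([356.0, 259.0, 117.0, 107.0], 0.73), ([298.0, 178.0, 33.0, 30.0], 0.56)]
top tumbler [([311.0, 163.0, 19.0, 18.0], 0.73)]
top second [([470.0, 272.0, 39.0, 28.0], 0.24)]
top caddy [([301.0, 139.0, 103.0, 120.0], 0.81)]
top coaster_free [([434.0, 243.0, 38.0, 39.0], 0.62)]
top mug [([419.0, 166.0, 30.0, 34.0], 0.8)]
top bowl [([347.0, 234.0, 35.0, 32.0], 0.81)]
0.7
```

View pics/scene0.png

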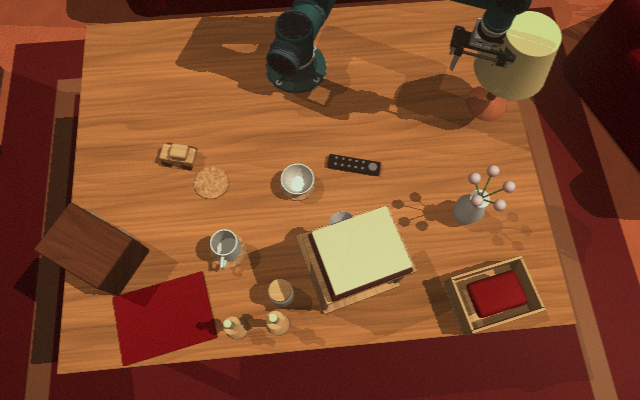

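View pics/top0.png

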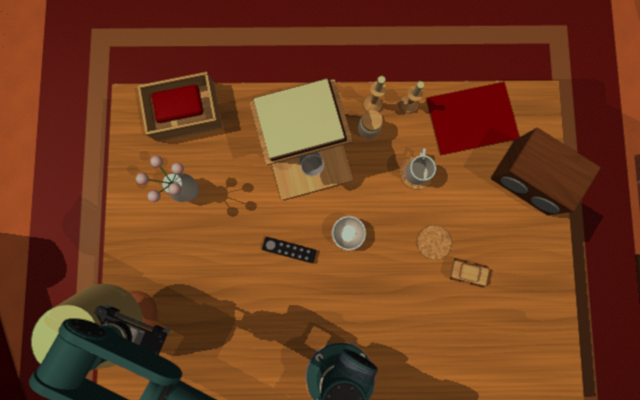

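The scene shows the caddy with a cream book at (360,250) and the tumbler's rim peeking out at (341,217). The empty coaster is at (211,183), with the mug and bowl between. In the top view the mouth is at (312,163) and the empty coaster at (434,243). Next I measure from depth.

```bash
cat > h.py <<'E'
import numpy as np, cv2
def cloud(f):
    z=f["z_map"]; v,u=np.mgrid[:z.shape[0],:z.shape[1]]
    P=np.stack([(u-f["cx"])/f["fx"]*z,(v-f["cy"])/f["fy"]*z,z],-1)
    P=(P-f["t"])@f["R"]; P[z==0]=np.nan   # R^T (p-t)
    return P
E
python3 - <<'E'
from h import *
for c,b,t,k in (("scene",(356,259,118,107),(341,217),(210,184)),("top",(301,139,110,126),(311,163),(434,243))):
    f=np.load(c+"0.npz"); P=cloud(f); print(c,"cam",-f["R"].T@f["t"],"f",f["fx"])
    x,y,w,h=b; Q=P[y-h//2-5:y+h//2+5,x-w//2-5:x+w//2+5].reshape(-1,3); 
    print(np.histogram(Q[:,2],bins=np.arange(-.01,.33,.02)))
    B=Q[(Q[:,2]>.27)]; r=cv2.minAreaRect((B[:,:2]*1000).astype(np.float32)); print("books",r,np.nanmedian(B[:,2]))
    W=P[t[1]-14:t[1]+14,t[0]-14:t[0]+14]; print("tum region"); 
    for i in range(0,28,3): print(" ".join("(%.0f,%.0f,%.0f)"%tuple(p*1000) for p in W[i,::3]))
    C=P[k[1]-30:k[1]+30,k[0]-30:k[0]+30]; I=f["image"][k[1]-30:k[1]+30,k[0]-30:k[0]+30].astype(int)
    print("table z",np.nanmedian(C[...,2]))
    m=(C[...,2]>.0035)&(C[...,2]<.009); n,l,s,ce=cv2.connectedComponentsWithStats(m.astype(np.uint8)); 
    j=1+np.argmax(s[1:,4]); q=C[l==j]; print("coaster",s[j],cv2.minEnclosingCircle((q[:,:2]*1000).astype(np.float32)),q.mean(0), "centre px",P[k[1],k[0]])
E
```

```text
scene cam [ 0.98055856 -0.03337501  1.39365457] f 463.9103950311826
(array([6621,  800,   23,   33,   22,   25,   25,   21,   86,  140,   38,
         22,  205,  625, 1651, 4436]), array([-0.01,  0.01,  0.03,  0.05,  0.07,  0.09,  0.11,  0.13,  0.15,
        0.17,  0.19,  0.21,  0.23,  0.25,  0.27,  0.29,  0.31]))
books ((738.2507934570312, 106.1378402709961), (175.12535095214844, 209.423583984375), 14.962116241455078) 0.29151806744317754
tum region
(515,58,8) (513,68,2) (515,77,3) (516,87,5) (516,96,2) (514,107,-6) (517,116,-2) (517,125,-2) (519,134,1) (519,144,-2)
(522,57,1) (522,67,-1) (524,76,1) (524,86,-1) (526,95,2) (525,105,-2) (527,114,-2) (528,124,-1) (530,133,4) (529,143,-2)
(534,56,6) (533,66,1) (532,76,-4) (535,85,2) (535,94,-1) (537,104,1) (536,114,-3) (540,122,5) (540,132,3) (540,141,3)
(541,56,-3) (543,65,1) (544,74,1) (601,69,181) (601,77,180) (603,85,182) (604,93,184) (607,100,191) (547,131,-5) (549,140,-0)
(552,54,1) (553,64,1) (608,60,178) (608,68,175) (607,77,171) (608,85,171) (609,93,172) (614,100,185) (618,107,196) (562,138,7)
(561,54,-2) (617,50,184) (616,59,17
[... 2081 characters left out ...]
21,14) (626,104,168) (629,96,154) (630,88,145) (631,79,144) (630,70,148) (628,61,158) (624,53,179) (655,43,15)
(646,130,14) (647,121,11) (615,104,183) (618,96,166) (619,87,157) (619,79,157) (619,70,160) (617,61,168) (614,53,183) (645,43,15)
(nan,nan,nan) (636,121,14) (636,111,17) (607,95,177) (607,87,179) (608,79,169) (608,70,172) (606,61,181) (636,53,13) (636,43,13)
(627,131,12) (627,121,13) (627,111,12) (626,101,17) (626,92,17) (625,82,21) (625,72,19) (626,63,15) (626,53,15) (625,43,17)
table z 0.0015384538995393208
coaster [ 11  11  38  37 675] ((410.00567626953125, -303.6222839355469), 59.3715705871582) [ 0.40925504 -0.3036492   0.00609932] centre px [ 0.40709288 -0.30583204  0.00320611]
```

```bash
cat >> h.py <<'E'
from scipy.spatial.transform import Rotation as Ro
def quat(zt,yt):
    zt=zt/np.linalg.norm(zt); yt=yt-zt*(yt@zt); yt/=np.linalg.norm(yt)
    return Ro.from_matrix(np.c_[np.cross(yt,zt),yt,zt]).as_quat(scalar_first=True)
yaw=np.radians(15.0); L=np.radians(35)
cx_=np.array([np.cos(yaw),np.sin(yaw),0]); cy_=np.array([-np.sin(yaw),np.cos(yaw),0])
ax=-np.sin(L)*cx_+np.array([0,0,np.cos(L)])
mouth=np.array([.6265,.078,.197])
E
python3 - <<'E'
from h import *
from rig import ctrl
np.set_printoptions(precision=3,suppress=True)
R=Ro.from_quat(ctrl.read_tcp_rot(),scalar_first=True).as_matrix(); print(R, ctrl.read_opening())
for s in (1,-1):
    q=quat(-ax,s*cy_)
    for d in (-.038,.0,.10,.15): print(s,d,ctrl.solve_ik(mouth+ax*d,q))
    print(ctrl.solve_ik([.41,-.305,.078],quat(np.array([0,0,-1.]),s*np.array([0,1.,0]))))
    print(ctrl.solve_ik([.35,.2,.40],q))
E
```

```text
[[-0.927  0.375  0.   ]
 [ 0.375  0.927  0.   ]
 [-0.     0.    -1.   ]] 0.09383996420252272
1 -0.038 [-0.055 -0.083  1.748  0.23   0.903 -1.977]
1 0.0 [-0.071 -0.152  1.746  0.228  0.975 -1.976]
1 0.1 [-0.121 -0.31   1.709  0.234  1.176 -1.981]
1 0.15 [-0.152 -0.374  1.674  0.243  1.28  -1.988]
[-0.751  0.062  1.654 -0.     1.425 -2.321]
[ 0.493 -0.648  1.666 -0.132  1.526 -1.374]
-1 -0.038 [-0.055 -0.083  1.748  0.23   0.903  1.164]
-1 0.0 [-0.071 -0.152  1.746  0.228  0.975  1.165]
-1 0.1 [-0.121 -0.31   1.709  0.234  1.176  1.16 ]
-1 0.15 [-0.152 -0.374  1.674  0.243  1.28   1.154]
[-0.751  0.062  1.654 -0.     1.425  0.82 ]
[ 0.493 -0.648  1.666 -0.132  1.526  1.767]
```

```bash
cat > look.py <<'E'
from h import *
from rig import ctrl, grab_frame
def look(name):
    p=np.array(ctrl.read_position()); R=Ro.from_quat(ctrl.read_tcp_rot(),scalar_first=True).as_matrix()
    f=grab_frame("wrist"); cv2.imwrite(f"pics/{name}.png",f["image"][:,:,::-1])
    z=f["z_map"]; v,u=np.mgrid[:400,:640]
    P=np.stack([(u-f["cx"])/f["fx"]*z,(v-f["cy"])/f["fy"]*z,z],-1); H=f["hand_eye"]
    W=(P@H[:3,:3].T+H[:3,3])@R.T+p; W[z==0]=np.nan
    np.savez(name+".npz",W=W,image=f["image"],p=p,R=R,H=H); return W
E
python3 - <<'E'
from look import *
q=quat(-ax,-cy_)
ctrl.move_ptp([.35,.2,.40],q); ctrl.move_ptp(mouth+ax*.15,q)
W=look("w1"); print(ctrl.read_time(), ctrl.read_position(), np.load("w1.npz")["H"])
Q=(W.reshape(-1,3)-mouth)@np.c_[np.cross(cy_,ax),cy_,ax]  # stack frame
Q=Q[np.isfinite(Q[:,0])]; r=np.hypot(Q[:,0],Q[:,1])
print(np.histogram(Q[r<.045,2],np.arange(-.15,.02,.005)))
E
```

```text
3.3917 [0.54323858 0.05701089 0.32098925] [[-7.34104163e-05 -9.58219997e-01 -2.86032220e-01  8.35408614e-02]
 [ 9.99999938e-01  2.81452559e-05 -3.50938642e-04  9.61728282e-04]
 [ 3.44326874e-04 -2.86032228e-01  9.58219936e-01 -1.79056700e-01]
 [ 0.00000000e+00  0.00000000e+00  0.00000000e+00  1.00000000e+00]]
(array([  0,   0,   0,  14,   4,   2,   3,  13, 540,  94,  61, 115,  87,
        64,  65,  77,  85,  76,  97, 103, 184, 144,  96, 116, 108, 125,
       123, 142, 144, 402, 124,   0,   0]), array([-1.50000000e-01, -1.45000000e-01, -1.40000000e-01, -1.35000000e-01,
       -1.30000000e-01, -1.25000000e-01, -1.20000000e-01, -1.15000000e-01,
       -1.10000000e-01, -1.05000000e-01, -1.00000000e-01, -9.50000000e-02,
       -9.00000000e-02, -8.50000000e-02, -8.00000000e-02, -7.50000000e-02,
       -7.00000000e-02, -6.50000000e-02, -6.00000000e-02, -5.50000000e-02,
       -5.00000000e-02, -4.50000000e-02, -4.00000000e-02, -3.50000000e-02,
       -3.00000000e-02, -2.50000000e-02, -2.00000000e-02, -1.50000000e-02,
       -1.00000000e-02, -5.00000000e-03,  1.38777878e-16,  5.00000000e-03,
        1.00000000e-02,  1.50000000e-02]))
```

View pics/w1.png

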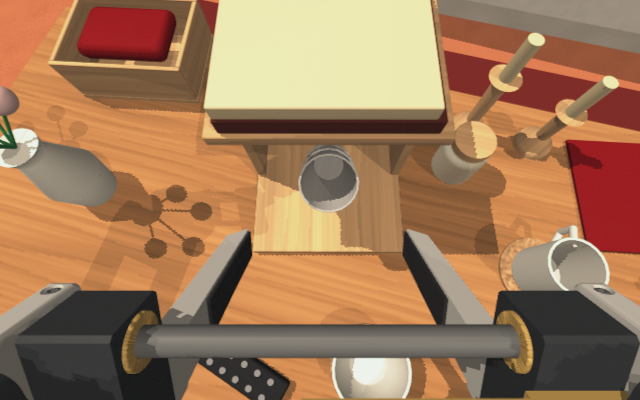

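The wrist view shows the mouth ellipse at (329,180) with the second rim just behind it at about (327,152). The fingers straddle it and stay clear of the shelf. Next I fit the tumbler model to this cloud.

```bash
cat > fit.py <<'E'
from h import *
from scipy.optimize import least_squares
def fit(W, m0=mouth, a0=ax, second=.045, show=True):
    B=np.c_[np.cross(cy_,a0),cy_,a0]
    Q=(W.reshape(-1,3)-m0)@B; Q=Q[np.isfinite(Q[:,0])]
    Q=Q[(np.hypot(Q[:,0],Q[:,1])<.045)&(Q[:,2]<.012)&(Q[:,2]>-.115)]
    k=10/110; c=np.cos(np.arctan(k))
    def res(p):
        d=Ro.from_rotvec([p[3],p[4],0]).as_matrix()
        T=(Q-p[:3])@d; r=np.hypot(T[:,0],T[:,1]); z=T[:,2]
        ri=np.hypot((r-(.0305+k*z))*c,np.maximum(z,0)); ro=np.hypot((r-(.033+k*z))*c,np.maximum(z,0))
        rs=np.hypot((r-(.033+k*(z+second)))*c,np.maximum(z+second,0))
        fl=np.hypot(z+.1075,np.maximum(r-.021,0)); rim=np.hypot(z,np.maximum(abs(r-.03175)-.00125,0))
        return np.min([ri,ro,rs,fl,rim],0)
    s=least_squares(res,np.zeros(5),loss="soft_l1",f_scale=.001,x_scale=[1e-3]*3+[1e-2]*2,diff_step=1e-4)
    s=least_squares(res,s.x,loss="cauchy",f_scale=.001,x_scale=[1e-3]*3+[1e-2]*2)
    d=Ro.from_rotvec([s.x[3],s.x[4],0]).as_matrix()
    if show: print("n",len(Q),"dx mm",s.x[:3]*1e3,"tilt deg",np.degrees(s.x[3:]),"med|res| mm",np.median(abs(res(s.x)))*1e3)
    return m0+B@s.x[:3], B@d[:,2]
E
python3 - <<'E'
from fit import *
np.set_printoptions(precision=4,suppress=True)
w=np.load("w1.npz")["W"]; m,a=fit(w); print(m,a,np.degrees(np.arccos(a[2])),np.degrees(np.arctan2(-a[1],-a[0])))
# caddy yaw from shelf-top (books) in wrist cloud + both static cameras
for n in ("scene","top"):
    P=cloud(np.load(n+"0.npz")).reshape(-1,3); Q=(P-m)@np.c_[np.cross(cy_,a),cy_,a]
    m2,a2=fit(P,show=True); print(n,m2,a2)
E
```

```text
n 3185 dx mm [-0.3551 -1.1051  1.0679] tilt deg [ 0.0844 -0.0515] med|res| mm 0.2433141551064143
[0.6259 0.0767 0.1977] [-0.5544 -0.1501  0.8186] 35.05157054312322 15.147021930685044
n 198 dx mm [ 0.0968 -1.5527  2.2795] tilt deg [-0.2333  0.4758] med|res| mm 0.6642235634651099
scene [0.6257 0.0762 0.1989] [-0.5485 -0.1428  0.8239]
n 462 dx mm [-0.9081 -0.4574  3.3236] tilt deg [-0.0733 -0.9294] med|res| mm 0.5720912168322573
top [0.6241 0.0769 0.1992] [-0.5671 -0.1506  0.8097]
```

```bash
cat >> h.py <<'E'
mouth=np.array([.6259,.0767,.1977]); ax=np.array([-.5544,-.1501,.8186]); ax/=np.linalg.norm(ax)
cy_=np.cross(ax,[0,0,1.]); cy_/=np.linalg.norm(cy_); cy_*=np.sign(cy_[1])
E
python3 - <<'E'
from h import *
from rig import ctrl
np.set_printoptions(precision=4,suppress=True)
q=quat(-ax,-cy_); B=np.c_[np.cross(cy_,ax),cy_,ax]
F=lambda: (np.array(ctrl.read_contact_force())@B).round(2)
ctrl.move_straight(mouth+ax*.06,q,rate=.12); print(F())
print(ctrl.move_straight(mouth-ax*.036,q,rate=.08,contact_N=4)); ctrl.hold(.2); print(F(),(np.array(ctrl.read_position())-mouth)@B)
ctrl.command_gripper(0,5); print(F(),ctrl.read_opening(),ctrl.read_finger_force())
ctrl.command_gripper(0,30); ctrl.hold(.2); print(F(),ctrl.read_opening(),ctrl.read_finger_force(),ctrl.read_time())
E
```

```text
[0.27 0.   0.36]
False
[ 1.26 -0.98  0.47] [ 0.0005 -0.0001 -0.0355]
[-0.59  1.5   0.27] 0.06379817129229738 5.000060051679611
[-1.43  2.74  1.53] 0.06293847119144003 29.99991592951119 6.825
```

Run:
```python
from look import *
np.set_printoptions(precision=4,suppress=True)
q=quat(-ax,-cy_); B=np.c_[np.cross(cy_,ax),cy_,ax]
F=lambda: (np.array(ctrl.read_contact_force())@B).round(2)
for d in (.001,.002,.003,.004,.006,.008,.011,.014):
    ctrl.move_straight(mouth+ax*(d-.036),q,rate=.01); print(d,F(),((np.array(ctrl.read_position())-mouth)@B)[2]*1e3+36,ctrl.read_opening())
look("w2"); print(ctrl.read_time())
```

```text
0.001 [ 0.8   1.84 -3.52] 0.4059374433785621 0.063043795232091
0.002 [ 0.73  1.34 -6.43] 1.3932335912912421 0.0630388470455594
0.003 [-0.19  0.89 -7.39] 2.6588140397830458 0.06302762581898938
0.004 [-1.14  0.42 -6.41] 3.953621726058259 0.06356271998018011
0.006 [-0.93  0.36 -5.7 ] 6.249894363630673 0.06319343902379938
0.008 [-1.45  1.18 -4.73] 8.240986735207382 0.06335016955799759
0.011 [-1.27  0.2  -3.92] 11.224309179380004 0.06337236675270969
0.014 [-0.65  1.21 -5.03] 14.221123004887755 0.06311591742680783
9.475
```

View pics/w2.png

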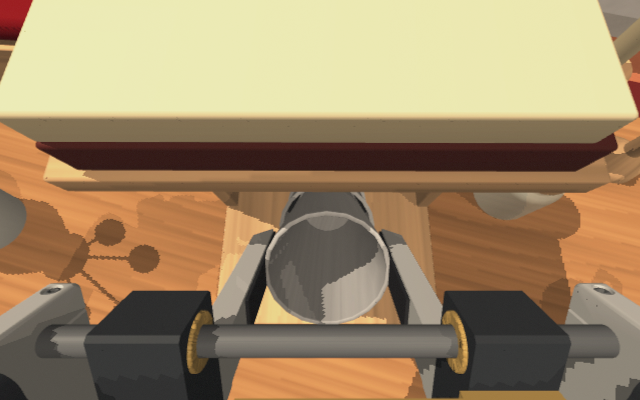

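The fingers hold the mouth (centre about (327,267)), with the second rim behind and below it at (327,205). Force peaked at about 7.4 N, under 12 N, then dropped, so the grip has broken. I continue the draw.

Run:
```python
from look import *
from fit import fit
np.set_printoptions(precision=4,suppress=True)
q=quat(-ax,-cy_); B=np.c_[np.cross(cy_,ax),cy_,ax]
F=lambda: (np.array(ctrl.read_contact_force())@B).round(2)
m,a=fit(np.load("w2.npz")["W"],mouth+ax*.014,ax,.059)
for d,r in ((.02,.02),(.03,.025),(.045,.03),(.07,.04),(.10,.08),(.14,.1)):
    ctrl.move_straight(mouth+ax*(d-.036),q,rate=r); print(d,F(),((np.array(ctrl.read_position())-mouth)@B)[2]*1e3+36,ctrl.read_opening())
W=look("w3"); fit(W,mouth+ax*.14,ax,.185); print(ctrl.read_time())
```

```text
n 15340 dx mm [ 0.312  -0.6672  0.7827] tilt deg [0.0267 0.3958] med|res| mm 0.2867430907979937
0.02 [-1.29  0.49 -3.11] 20.54062572283694 0.06331233685947255
0.03 [-0.81  0.55 -1.7 ] 30.726225916128335 0.062965188074798
0.045 [-1.62 -0.59 -1.23] 45.450804120127316 0.06308443442301506
0.07 [-0.25  0.5  -0.79] 69.97092615819034 0.06298086451001793
0.1 [ 0.06  0.68 -1.96] 100.68684768947551 0.06283090629474557
0.14 [-0.8  -0.32 -1.68] 139.8961140766322 0.06318009902934263
n 15197 dx mm [ 0.0408 -0.7423  0.4206] tilt deg [0.0314 0.7013] med|res| mm 0.26703456428441164
13.025
```

View pics/w3.png

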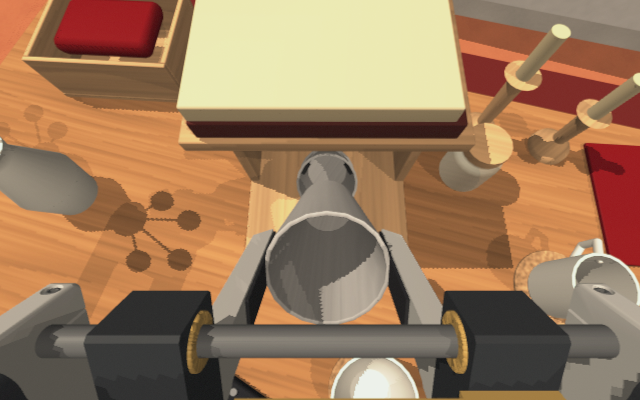

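The tumbler is fully out and unslipped, with its mouth at (327,267). The second's mouth is visible at home, at (327,175). I take it to the coaster.

Run:
```python
from look import *
np.set_printoptions(precision=4,suppress=True)
q=quat(np.array([0,0,-1.]),np.array([0,-1.,0])); C=np.array([.410,-.305])
p=np.array(ctrl.read_position())
ctrl.move_straight(p+[-.08,-.02,.08],rate=.15)
ctrl.move_ptp([*C,.25],q); print(ctrl.read_time())
ctrl.move_straight([*C,.10],q,rate=.12); ctrl.hold(.3); print(ctrl.read_contact_force(),ctrl.read_opening())
t=ctrl.move_straight([*C,.0765],q,rate=.015,contact_N=3); print(t,ctrl.read_position(),ctrl.read_contact_force(),ctrl.read_time())
look("w4")
f=grab_frame("scene"); np.savez("scene4.npz",**f); cv2.imwrite("pics/scene4.png",cv2.resize(f["image"][110:290,120:420,::-1],None,fx=2.6,fy=2.6))
```

```text
15.3167
[ 0.3085 -0.1798 -1.5765] 0.063485958385716
True [ 0.4098 -0.305   0.0813] [ 0.3294 -0.5041  4.3076] 18.1583
```

View pics/scene4.png

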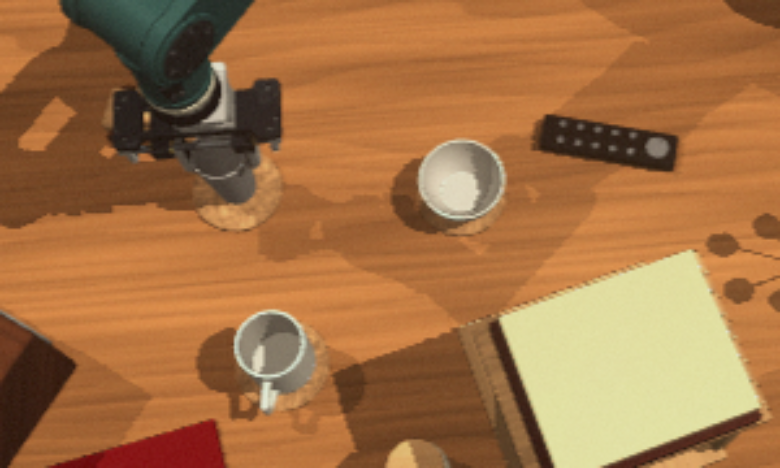

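View pics/w4.png

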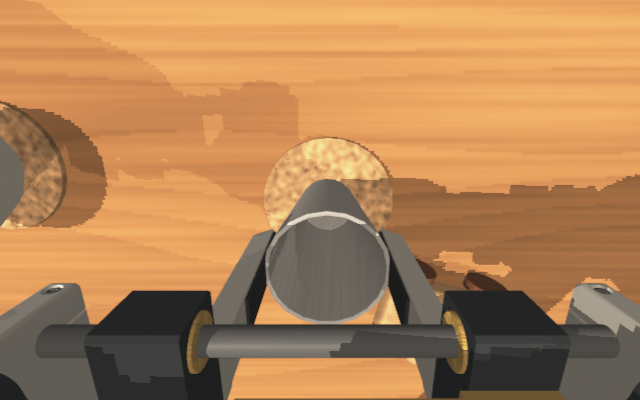

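The tumbler stands in contact in the middle of the cork: the coaster disc in the wrist view, centred at about (328,195), extends beyond the base all round. I release it and back off.

Run:
```python
from look import *
from rig import spot_in
from fit import fit
np.set_printoptions(precision=4,suppress=True)
ctrl.command_gripper(.066,5); ctrl.hold(.2); ctrl.command_gripper(.094); ctrl.hold(.2)
p=np.array(ctrl.read_position()); ctrl.move_straight(p+[0,0,.14],rate=.08)
W=look("w5"); fit(W,np.array([.41,-.305,.116]),np.array([0,0,1.]),5.)
ctrl.move_straight(np.array(ctrl.read_position())+[-.1,.1,.08],rate=.15); 
f=grab_frame("scene"); P=cloud(f); P0=cloud(np.load("scene0.npz"))
cv2.imwrite("pics/scene6.png",cv2.resize(f["image"][110:310,120:420,::-1],None,fx=2.6,fy=2.6))
d=np.abs(f["image"].astype(int)-np.load("scene0.npz")["image"]).max(2)[110:310,120:420]
print("changed px in other-object area", (d[:,120:]>60).sum())
g=grab_frame("top"); fit(cloud(g),mouth-ax*.045,ax,5.); print(ctrl.read_time())
```

```text
n 5453 dx mm [-0.4587 -0.4137  1.3397] tilt deg [-0.4535 -2.5543] med|res| mm 0.7087736077135478
changed px in other-object area 500
n 309 dx mm [-0.3076  0.6902  3.5698] tilt deg [-0.5654 -2.8527] med|res| mm 0.7220986817930429
22.8417
```

View pics/scene6.png

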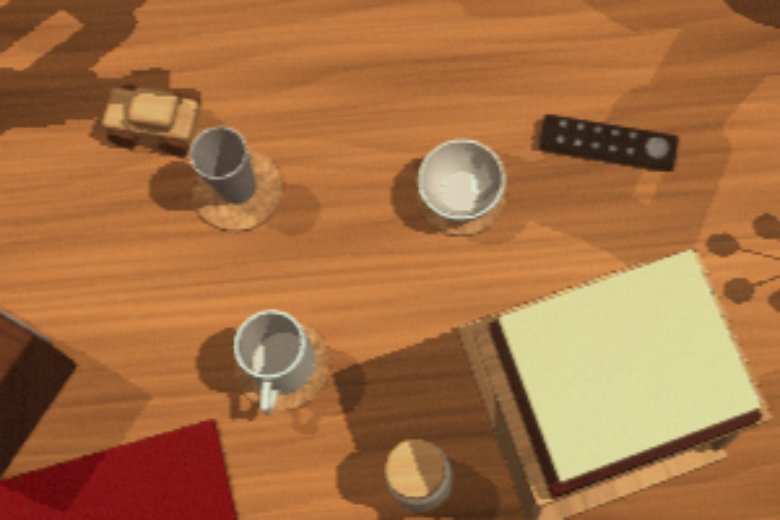

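Run:
```python
from look import *
import fit as ft
np.set_printoptions(precision=4,suppress=True)
ctrl.move_straight([.37,-.305,.24],rate=.2); ctrl.hold(.5); W=look("w7"); ft.cy_=np.array([0,1.,0])
for n,P in (("wrist",W),("scene",cloud(grab_frame("scene"))),("w5",np.load("w5.npz")["W"])):
    P=P.reshape(-1,3).copy(); P[P[:,2]<.012]=np.nan
    ft.fit(P,np.array([.41,-.305,.116]),np.array([0,0,1.]),5.)
    m=(np.hypot(P[:,0]-.41,P[:,1]+.305)<.045)&(P[:,2]>.113); Q=P[m]; A=np.c_[Q[:,:2],np.ones(len(Q))]
    if len(Q)>5: print(n,"rim plane",len(Q),np.linalg.lstsq(A,Q[:,2],rcond=None)[0][:2],cv2.minEnclosingCircle((Q[:,:2]*1e3).astype(np.float32)))
print(ctrl.read_time())
```

```text
n 2759 dx mm [ 0.3775 -0.5011  0.2867] tilt deg [0.1111 0.0587] med|res| mm 0.19606802460062245
wrist rim plane 12392 [-4.1748  0.0128] ((399.5018310546875, -305.01580810546875), 43.595481872558594)
n 529 dx mm [-0.7499 -0.4313  5.6493] tilt deg [-0.0694  0.3105] med|res| mm 0.6006607681668354
scene rim plane 2648 [1.0491 0.4388] ((403.9348449707031, -303.4574279785156), 43.96002960205078)
n 3242 dx mm [ 0.3778 -0.4694  0.2195] tilt deg [0.0599 0.0509] med|res| mm 0.21128151859781996
w5 rim plane 10774 [ 4.3787 -0.0263] ((419.21759033203125, -305.29644775390625), 41.63875198364258)
24.25
```

```bash
sleep 1; ls pics
```

```text
scene0.png
scene4.png
scene6.png
top0.png
w1.png
w2.png
w3.png
w4.png
w5.png
w7.png
```

View pics/w7.png

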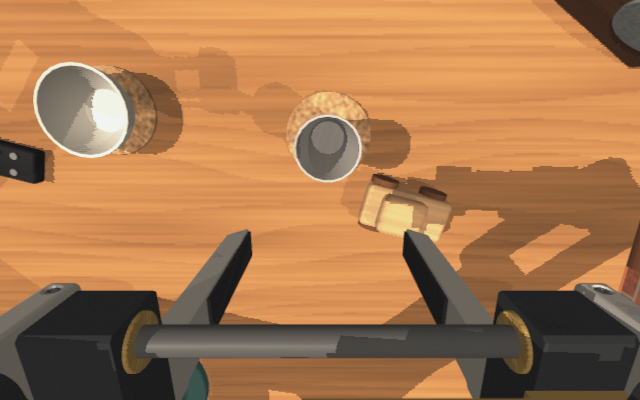

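The tumbler at (328,148) stands upright, with a fitted tilt of 0.1° and its mouth at z 116 mm. It is central on the cork, and the robot is clear of everything.

```bash
python3 -c "
from rig import ctrl
print(ctrl.job_done())"
```

```text
the job is handed in; nothing more can be done
None
```

The outermost tumbler came off the stack with a peak pull of about 7.4 N, the second tumbler measured at home to within camera error, and the first now stands upright and central on the empty coaster; I handed the job in just after 24 s, and no result came back.

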